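# Set the blade gap on a film coater

### The job

Get the film coater ready for a coat: first slide the blade carriage along its rails until its white pointer stands over the red start marker. Then turn the brass thumbscrew on the carriage clockwise until the blade seats on the glass, without forcing it hard against the stop, and back it off a quarter turn to open the gap. Finish still gripping the thumbscrew at that setting, with the carriage on its marker, so that the lock nut can be nipped up; leave the beaker, bottle, jar and slide box where they are.

Things in the scene. Friction and masses are not known exactly. Their poses are not given: they have to be found in the camera images.
- coater: the film coater, fixed on the bench: cream base 310 (its x) x 520 (its y) x 42 mm high, glass bed on top, two steel guide shafts running along its y axis at its x = -110 and +110 mm. Origin under the centre of the base at bench height; its -x side faces the robot (turned up to about 0.2 rad)
- carriage (a joint): how far the carriage has slid along the coater's +y axis, in m: 0 at the coater's -y end, 0.30 at the other. It glides with about 3 N of drag and stays where it is left
- carriage_grip (a point): point on the carriage's blue upright push grip, 12 mm below its top (its top is 154 mm above the bench), on its centre line. The grip is 34 mm (coater x) x 16 mm (coater y) and rises 46 mm from the 36 mm wide bridge beam, whose top is 108 mm above the bench. It stands at the robot's side of the carriage, 110 mm from the thumbscrew's axis
- carriage_index (a point): tip of the carriage's thin white pointer, on the far side (coater +x), 67 mm above the bench; it passes over the red marker with about 10 mm to spare
- flag: the red start marker, a block 34 x 12 mm and 12 mm high clipped on the white scale along the coater's far edge, fixed. Origin under its centre; its axes are parallel to the coater's. The pointer is on it when the pointer's tip and this origin have the same place along the coater's y axis
- screw (a joint): angle of the thumbscrew in rad, anticlockwise from above: 0 = blade seated on the glass (a firm stop, about 90 N m per rad; over 4 N m, 0.05 rad past it, counts as forced), growing as it is backed off; a quarter turn backed off is 1.57. It starts 1.6 to 3.3 rad open, turns up to 6 rad, drags with about 0.05 N m, stays where left and does not rise or sink
- screw_grip (a point): on the thumbscrew's vertical axis, 10 mm below the top of its brass wing (top 160 mm above the bench); turns with it, x along the wing, y across. Grip the wing across its flats from above: 50 mm long, 14 mm thick, 26 mm tall. The red line on top marks its -x half, pointing to the coater's -x when seated. Below it: 14 mm of stem (10 to 20 mm thick), then the lock nut, 23 mm across
- beaker: clear plastic beaker, 90 mm across, 120 mm tall, bystander; origin at the centre of its underside
- reagent: amber bottle, 64 mm across, 150 mm tall, bystander; origin at the centre of its underside
- slidebox: blue box of glass slides, 85 x 110 x 34 mm, bystander; origin at the centre of its underside
- jar: white jar with blue cap, 72 mm across, 75 mm tall, bystander; origin at the centre of its underside

How it is judged:
By the outcome, as a careful person would: the job done as asked, in the order asked, and still so for the second after the job is handed in, while the arm keeps its last pose, push and grip.
It also fails if it takes over 54 s, if anything falls off the work surface, if the arm or the gripper's body presses on something with over 40 N, if the wrist force passes 120 N, or if a joint passes its speed limit or range.

### The arm

A 6-joint arm with a two-finger parallel gripper is mounted at the origin on the work surface. World frame = base frame: x ahead of the robot, y to its left, z up, the work surface at z = 0. Lengths are in mm, angles in degrees, forces in N, time in s.
With the tool pointing down it reaches from about 300 to 850 mm from the base axis. Payload 4.2 kg.
Tool frame: the origin (TCP) lies on the centre line of the jaws, within the pads' length; the fingertips stand 14 mm ahead of it and the grasp point (between the pads) lies 5 mm behind it (env.finger_overhang is the z of the fingertips in the tool frame, in mm); z points along the fingers, y is the line along which they close (so a half turn about z gives the same grasp; the last joint's range is limited). The gripper opens to 91 mm and grips with 3 to 60 N. Pads are 32 mm wide; open, the fingers measure 118 mm over their backs; the gripper's body (76 mm by 178 mm) begins 60 mm behind the grasp point.
Start: joints at [75.516, 18.312, 89.639, -0, 72.044, -1.146], TCP at [132.655, 559.504, 227.976] pointing down, gripper open.
Joint ranges: [-177.97, 177.97], [-48.28, 115.42], [12.27, 149.76], [-77.06, 257.06], [2.81, 150.46], [-146.56, 146.56]. Speed limits (degrees/s): [147.25, 147.25, 180, 180, 180, 180].

### API

Orientations are given as [roll, pitch, yaw] about the fixed x, y, z axes, in that order (R = Rz(yaw) Ry(pitch) Rx(roll)).
In Python, from workcell import sensors, viewer, env gives the robot as it stands. The module is installed in compiled form; this text tells all that it offers.
- The arm moves only by the tool step_arm, never from a script. Its argument "plan" is one flat list of numbers, 6 for each row, row after row: the shift along the tool's x, y, z in cm, then the turn, a rotation vector about the tool's x, y, z in rad. In form: [x, y, z, wx, wy, wz, x, y, z, wx, wy, wz, ...]. A call has 1 to 5 rows; each row shifts and turns the commanded pose from where the row before left it, along the tool's axes as they then stand; what a row does not reach is not made up. A row lasts 1/12 s, in which the tool goes at most 41.7 mm and 7.16 degrees, less where a joint would pass 70% of its speed; a pose out of reach is approached as far as the arm can. A call is refused whole if a number of a shift passes 4.17 or a number of a turn 0.125, either way. A call with a gripper value outside its range is refused whole. "hand" is the finger opening in cm, from 0 to 9.12, set as the call begins (left out, the last holds). The fingers move at their own pace and stop on an object; "newtons" is the grip in N (left out, the last holds). Time passes only in rows, so rows that do not move let the fingers close. It gives the time, the measured TCP pose, the force, the opening and the grip force at its end, in the units of the state.
- sensors.state(): the state, without advancing time (a new reading comes with each control period).
- viewer.grab_frame(name): name is "side" or "top" or "wrist"; returns a dict with "img" (420x560x3 uint8, red, green, blue), "fx", "fy", "cx", "cy" (pixels), "position" and "attitude" of the camera in the world. Camera axes: x right, y down, z forward; pixel columns grow to the right and rows downward; lengths in mm; the calibration is good to about 2 mm. A picture is of the moment at which its call begins. There is no depth.
- env.job_done(): hands the job in; it is judged then, once.
Trained networks look in a picture, given as the dict that the camera call returned (one of the last four; its "shot" number tells which), for a name from the list of things; names that differ only in an ending like _2 or _b are one class to them, and where a whole thing is asked for, a point or a joint stands for the part that bears it (a point fixed in the world has none). Each returns a list of dicts, best first, with "score" (0 to 1); they miss things now and then, are a little off and sometimes report something else, mostly with a low value. They report only what shows in the picture. A call takes as long as a camera call.
- viewer.boxes_of(name, picture): "location" ([column, row] in pixels, amid what is visible of it).
- viewer.pinpoint(name, picture): "location" ([column, row] in pixels: a listed point, or the origin of a listed thing).
The state is a dict: "time_s": time; "qpos": joint angles; "qvel": joint speeds; "effort": joint torques, N m; "ee_pos": TCP position; "ee_rot": TCP orientation; "force": force on the tool from outside, world axes, zero at the start; "torque": the same for the moment, N m; "gripper_width": finger opening in mm; "gripper_force": force on a finger pad.
Only numpy, scipy, OpenCV 4.12 (cv2) and the standard library are available. Lean on these libraries where they do the work, as an engineer would, in place of code of your own. Each camera call takes 0.05 s, during which the arm holds its last target. There are 200 camera calls.

## Working session

There is one attempt and no reset: what is moved stays moved. The work goes in short steps, Python scripts to look and compute and a tool call to move; the robot and the scene stay as the last step left them, time stands still between calls to the robot, and variables do not carry over. Pictures are saved under pics/ and viewed, at most 10 in all, crops included, and the job is handed in when it is done.

Besides the shell and the picture viewer there is one more tool, called after ">>>" in YAML: its name, and indented under it one key for each argument. step_arm: Moves the arm, as the interface text tells. Its arguments: {"type":"object","properties":{"plan":{"type":"array","items":{"type":"number"}},"hand":{"type":"number"},"newtons":{"type":"number"}},"required":["plan"]}

```bash
mkdir -p pics
cat > h.py <<'E'
import numpy as np, cv2
from scipy.spatial.transform import Rotation as R
from workcell import sensors, viewer, env
def Rm(a):
    a=np.array(a,float)
    if a.shape==(3,3): return a
    if a.size==4: return R.from_quat(a).as_matrix()
    return R.from_euler('xyz',a,degrees=True).as_matrix()
def ray(p,uv):
    d=Rm(p['attitude'])@np.array([(uv[0]-p['cx'])/p['fx'],(uv[1]-p['cy'])/p['fy'],1]); return np.array(p['position'],float),d/np.linalg.norm(d)
def atz(p,uv,z):
    o,d=ray(p,uv); return o+d*(z-o[2])/d[2]
def tri(obs):
    A=np.zeros((3,3));b=np.zeros(3);rs=[ray(*o) for o in obs]
    for o,d in rs:
        M=np.eye(3)-np.outer(d,d);A+=M;b+=M@o
    x=np.linalg.solve(A,b); return x,[round(float(np.linalg.norm((np.eye(3)-np.outer(d,d))@(x-o))),1) for o,d in rs]
def save(p,n): cv2.imwrite('pics/'+n,p['img'][:,:,::-1])
E
cat > a.py <<'E'
from h import *
np.set_printoptions(precision=1,suppress=True)
P={n:viewer.grab_frame(n) for n in('side','top','wrist')}
for n in P: save(P[n],n+'0.png'); print(n,P[n]['position'],P[n]['attitude'])
for k in['carriage_grip','carriage_index','flag','screw_grip','coater','beaker','reagent','slidebox','jar']:
    obs=[]
    for n in P:
        r=viewer.pinpoint(k,P[n])
        if r: print(k,n,np.array(r[0]['location']),round(r[0]['score'],2)); 
        if r and r[0]['score']>.4: obs.append((P[n],r[0]['location']))
    if len(obs)>1: print('  ->',*tri(obs))
print(sensors.state())
E
python3 a.py
```

```text
side [ 185.9 -821.9 1262.3] [-141.9    0.2  -24.9]
top [ 383.8   20.2 1662.9] [-173.4   -0.1  -90.7]
wrist [ 67.4 574.9 383.3] [166.1   0.2  76.7]
carriage_grip side [266.9 235.1] 0.77
carriage_grip top [327.  240.4] 0.61
  -> [ 461.2 -108.7  151.1] [0.1, 0.1]
carriage_index side [349.  214.4] 0.84
carriage_index top [321.9 157.8] 0.66
  -> [ 729.7 -103.    86.9] [2.2, 2.2]
flag side [331.9 205.9] 0.57
flag top [301.1 163.3] 0.52
  -> [715.  -35.3  58.5] [5.8, 5.8]
screw_grip side [304.8 217.8] 0.43
screw_grip top [325.  206.1] 0.48
  -> [ 570.8 -105.8  162.1] [5.8, 5.8]
coater side [288.3 224. ] 0.81
coater top [293.6 210. ] 0.87
  -> [571.5 -11.   14.7] [0.3, 0.3]
beaker side [193.9 148.6] 0.85
beaker top [159.7 261.2] 0.83
  -> [409.5 435.8   4.3] [2.7, 2.7]
reagent side [236.8 125.3] 0.61
reagent top [150.1 205.4] 0.82
  -> [591.2 468.6  17. ] [1.4, 1.4]
slidebox side [365.  356.2] 0.92
slidebox top [429.7 206. ] 0.76
  -> [ 578.9 -470.6   -0.8] [1.9, 1.9]
jar side [304.4 390.5] 0.97
jar top [301.7 164.5] 0.74
  -> [  792.7  -111.4 -1244.9] [191.9, 191.9]
{'time_s': 1.5, 'qpos': array([75.5, 18.3, 89.6, -0. , 72. , -1.1]), 'qvel': array([ 0. ,  0. , -0.1,  0.1, -0.1,  0. ]), 'effort': array([ -0. , -41.2, -23.2,   0.1,   0. ,  -0. ]), 'ee_pos': array([132.6, 559.5, 228. ]), 'ee_rot': array([180. ,   0. , 166.7]), 'force': array([ 0.1, -0.2, -0.2]), 'torque': array([-0.,  0.,  0.]), 'gripper_force': 0.0, 'gripper_width': 91.24889996189697}
```

Run:
```python
import cv2,numpy as np
a=cv2.imread('pics/side0.png');b=cv2.imread('pics/top0.png')
a=cv2.resize(a[120:330,180:460],(800,600),interpolation=cv2.INTER_CUBIC);b=cv2.resize(b[120:330,180:460],(800,600),interpolation=cv2.INTER_CUBIC)
cv2.imwrite('pics/s1.png',a);cv2.imwrite('pics/t1.png',b)
```

```text
(no output)
```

View pics/s1.png

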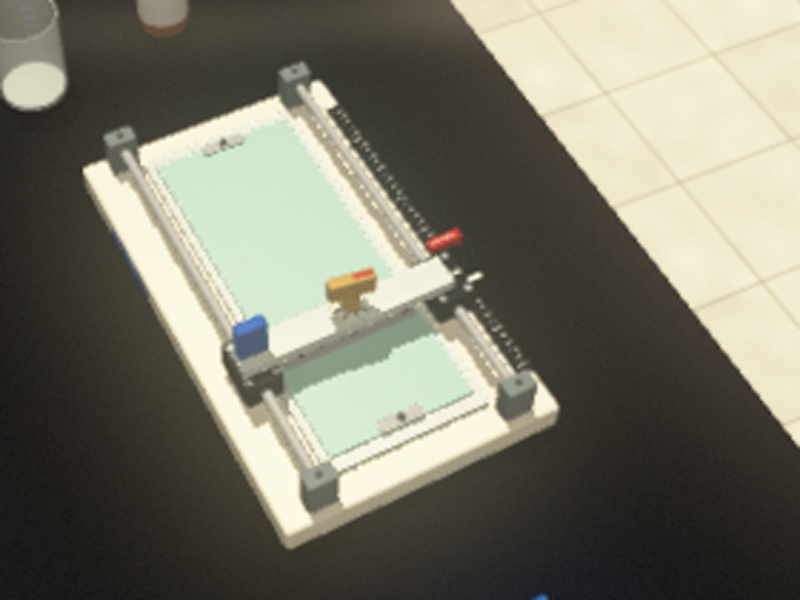

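View pics/t1.png

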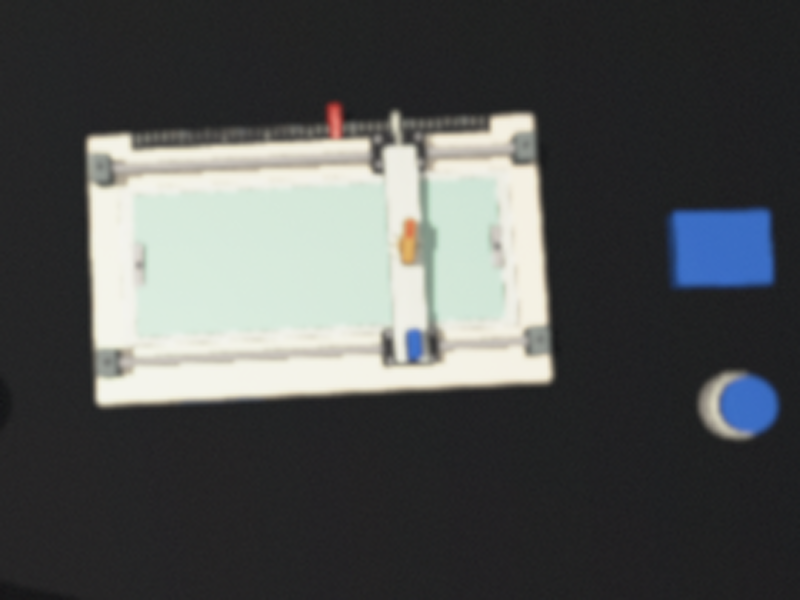

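The side and top views show the blue grip at crop (250,340) and the wing at (350,290). Its red half points to the far side, so the screw is about π open. The marker is at (445,240) and the pointer tip at (475,276). Next I'll get the coater yaw and plan the first move.

```bash
cat > mv.py <<'E'
from h import *
import sys
def plan(x,y,z,yaw):
    s=sensors.state();p=np.array(s['ee_pos']);M=Rm(s['ee_rot']);T=Rm([180,0,yaw])
    print('t',round(s['time_s'],2),'pose',p.round(1),np.round(s['ee_rot'],1),'dist',(np.array([x,y,z])-p).round(1),'tool shift cm',(M.T@(np.array([x,y,z])-p)/10).round(2),'rotvec',R.from_matrix(M.T@T).as_rotvec().round(3))
if __name__=='__main__': plan(*map(float,sys.argv[1:]))
E
python3 - <<'E'
from h import *
from mv import plan
p=viewer.grab_frame('top')
c=[atz(p,(180+u*.35,120+v*.35),42)[:2].round(1) for u,v in((97,402),(552,382),(535,113),(87,137))]
print(c)
for i,j in((0,1),(3,2),(0,3),(1,2)):
    d=c[j]-c[i];print(np.linalg.norm(d).round(),np.degrees(np.arctan2(d[1],d[0])).round(2))
print(np.mean(c,0)); plan(455,-109,228,180)
E
```

```text
[array([405.7, 250.8]), array([ 421.6, -267.4]), array([ 734., -258.]), array([712.2, 263.5])]
518.0 -88.24
522.0 -87.61
307.0 2.37
313.0 1.72
[568.375  -2.775]
t 1.55 pose [132.7 559.5 228. ] [180.    0.  166.7] dist [ 322.3 -668.5    0. ] tool shift cm [-4.679e+01 -5.761e+01 -1.000e-02] rotvec [ 0.     0.    -0.233]
```

>>> step_arm:
  plan: [-2.3,-2.88,0,0,0,0,-2.3,-2.88,0,0,0,0,-2.3,-2.88,0,0,0,0,-2.3,-2.88,0,0,0,0,-2.3,-2.88,0,0,0,0]

```text
time_s: 1.97
ee_pos: [211.7, 391.3, 228.0]
ee_rot: [180.0, 0.0, 166.7]
force: [0.7, 0.7, 0.2]
gripper_width: 91.3
gripper_force: 0.0
```

>>> step_arm:
  plan: [-2.3,-2.88,0,0,0,0,-2.3,-2.88,0,0,0,0,-2.3,-2.88,0,0,0,0,-2.3,-2.88,0,0,0,0,-2.3,-2.88,0,0,0,0]

```text
time_s: 2.38
ee_pos: [290.3, 224.6, 228.2]
ee_rot: [180.0, 0.0, 166.7]
force: [0.1, 0.3, -0.0]
gripper_width: 91.5
gripper_force: 0.0
```

>>> step_arm:
  plan: [-2.3,-2.88,0,0,0,0,-2.3,-2.88,0,0,0,0,-2.3,-2.88,0,0,0,0,-2.3,-2.88,0,0,0,0,-2.3,-2.88,0,0,0,0]

```text
time_s: 2.8
ee_pos: [369.1, 57.8, 228.3]
ee_rot: [180.0, 0.1, 166.7]
force: [-0.3, -0.2, -0.2]
gripper_width: 91.4
gripper_force: 0.0
```

>>> step_arm:
  plan: [-2.3,-2.88,0,0,0,-0.09,-2.3,-2.88,0,0,0,-0.09,-2.3,-2.8,0,0,0,-0.09,0,0,0,0,0,0,0,0,0,0,0,0]

```text
time_s: 3.22
ee_pos: [425.2, -36.0, 227.8]
ee_rot: [180.0, -0.0, -178.1]
force: [-0.8, 1.1, 0.7]
gripper_width: 90.9
gripper_force: 0.0
```

```bash
cat > w.py <<'E'
from h import *
import sys
np.set_printoptions(precision=1,suppress=True)
p=viewer.grab_frame('wrist');t=viewer.grab_frame('top');s=viewer.grab_frame('side'); save(p,sys.argv[1]); st=sensors.state()
print(round(st['time_s'],2),st['ee_pos'],st['ee_rot'],'F',st['force'],st['gripper_width'])
for k,z in(('carriage_grip',142),('screw_grip',150),('carriage_index',67),('flag',42)):
    o=[]
    for n,q in(('w',p),('t',t),('s',s)):
        r=viewer.pinpoint(k,q)
        if r and r[0]['score']>.3: o.append((q,r[0]['location'])); print(k,n,round(r[0]['score'],2),np.array(r[0]['location']),'at z',atz(q,r[0]['location'],z))
    if len(o)>1: print('  tri',*tri(o))
E
python3 w.py w1.png
```

```text
3.37 [423.9 -34.  227.8] [ 180.    -0.  -177.9] F [ 0.1 -0.4  0.8] 90.85104696477222
carriage_grip w 0.76 [190.4 268.3] at z [ 465.8 -104.9  142. ]
carriage_grip t 0.93 [325.  242.1] at z [ 456.6 -103.2  142. ]
carriage_grip s 0.59 [267.4 233.2] at z [467.1 -97.6 142. ]
  tri [ 460.7 -102.9  151.9] [1.0, 4.6, 4.1]
screw_grip t 0.56 [322.2 203.9] at z [573.6 -96.6 150. ]
screw_grip s 0.64 [304.3 219. ] at z [ 577.7 -102.4  150. ]
  tri [577.  -97.9 144. ] [2.8, 2.8]
carriage_index t 0.73 [317.9 156. ] at z [742.5 -92.3  67. ]
carriage_index s 0.91 [350.8 215.2] at z [740.1 -95.3  67. ]
  tri [743.  -92.4  62.1] [0.6, 0.6]
flag w 0.61 [193.6 269.6] at z [ 511.6 -129.1   42. ]
flag t 0.44 [295.  167.8] at z [709.1 -17.2  42. ]
flag s 0.56 [328.8 205.3] at z [708.6 -17.3  42. ]
  tri [628.5 -68.8  86.1] [138.5, 88.1, 56.7]
```

View pics/w1.png

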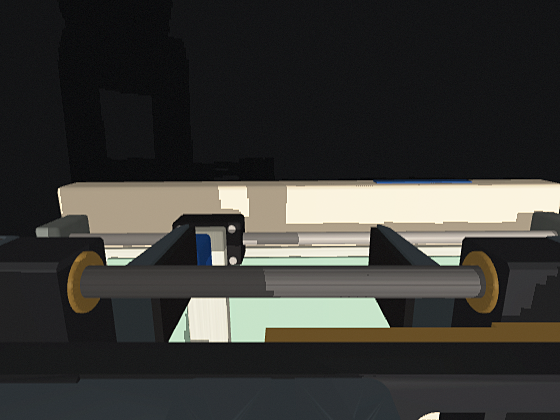

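The wrist picture shows the grip's blue top at (203,250), left of the jaws, with the robot side up. The three views agree on (461,-103). I'll descend there.

>>> step_arm:
  plan: [-1.8,-3.5,0,0,0,0,-1.8,-3.5,0,0,0,0,0,0,2.8,0,0,0,0,0,2.8,0,0,0,0,0,2.7,0,0,0]

```text
time_s: 4.38
ee_pos: [463.5, -104.1, 143.9]
ee_rot: [-180.0, 0.1, -178.0]
force: [0.6, 0.1, -0.9]
gripper_width: 91.1
gripper_force: 0.0
```

>>> step_arm:
  plan: [0,0,0,0,0,0,0,0,0,0,0,0,0,0,0,0,0,0,0,0,0,0,0,0,0,0,0,0,0,0]
  hand: 0.5
  newtons: 20

```text
time_s: 4.8
ee_pos: [464.3, -103.5, 146.6]
ee_rot: [-179.9, 0.2, -177.9]
force: [-0.1, 0.3, 0.1]
gripper_width: 60.5
gripper_force: 0.0
```

>>> step_arm:
  plan: [0,0,0,0,0,0,0,0,0,0,0,0,0,0,0,0,0,0,0,0,0,0,0,0,0,0,0,0,0,0]

```text
time_s: 5.22
ee_pos: [463.2, -103.3, 145.0]
ee_rot: [180.0, 0.0, -177.9]
force: [0.5, 0.4, -0.1]
gripper_width: 27.3
gripper_force: 0.0
```

```bash
python3 w.py w2.png
```

```text
5.37 [ 463.1 -103.3  144.9] [ 180.    -0.  -177.9] F [-0.   1.5  0.9] 15.837982748973685
carriage_grip w 0.65 [285.9 264.1] at z [ 463.2 -101.7  142. ]
carriage_grip s 0.89 [266.  234.8] at z [ 461.5 -100.9  142. ]
  tri [ 461.6 -102.   144.2] [0.6, 0.6]
screw_grip t 0.6 [323.6 205.6] at z [ 568.3 -100.8  150. ]
screw_grip s 0.73 [303.2 216.7] at z [578.4 -93.9 150. ]
  tri [ 570.4 -101.   162. ] [3.8, 3.8]
carriage_index t 0.96 [318.5 156.7] at z [740.1 -94.2  67. ]
carriage_index s 0.92 [348.2 218. ] at z [ 727.8 -101.1   67. ]
  tri [738.7 -93.7  53.3] [4.6, 4.6]
flag t 0.41 [299.8 164.1] at z [721.4 -33.3  42. ]
flag s 0.61 [331.7 207.4] at z [712.9 -28.5  42. ]
  tri [716.1 -31.7  45.7] [4.7, 4.7]
```

>>> step_arm:
  plan: [0,1.1,0,0,0,0,0,1.2,0,0,0,0,0,1.2,0,0,0,0,0,1.2,0,0,0,0,0,0.6,0,0,0,0]

```text
time_s: 6.38
ee_pos: [461.0, -49.6, 144.9]
ee_rot: [-180.0, -0.0, -177.8]
force: [-0.6, -3.4, -1.3]
gripper_width: 15.8
gripper_force: 20.0
```

>>> step_arm:
  plan: [0,0,0,0,0,0,0,0,0,0,0,0]

```text
time_s: 6.55
ee_pos: [461.0, -49.3, 144.9]
ee_rot: [179.9, -0.0, -177.9]
force: [-0.8, 2.2, 0.3]
gripper_width: 15.8
gripper_force: 20.0
```

```bash
python3 w.py w3.png
cat > red.py <<'E'
from h import *
import sys
ims=[]
for n in('top','side'):
    acc=[];
    p=viewer.grab_frame(n);im=p['img'].astype(int)
    m=((im[...,0]>110)&(im[...,0]>2*im[...,1])&(im[...,0]>2*im[...,2])).astype(np.uint8)
    _,_,st,c=cv2.connectedComponentsWithStats(m)
    for i in range(1,len(st)):
        if st[i,4]>3: print(n,st[i],c[i].round(1),'z52',atz(p,c[i],52).round(1),'z160',atz(p,c[i],160).round(1))
    u,v=(312,160) if n=='top' else (335,212)
    ims.append(cv2.resize(p['img'][v-30:v+30,u-40:u+40],(400,300),interpolation=cv2.INTER_CUBIC)); print('crop origin',u-40,v-30,'x5')
cv2.imwrite('pics/'+sys.argv[1],np.hstack(ims)[:,:,::-1])
E
python3 red.py r1.png
```

```text
6.7 [461.  -50.1 144.9] [ 179.9   -0.  -177.9] F [-0.3  3.6  0.8] 15.818737375700897
carriage_grip w 0.92 [280.7 267.4] at z [462.8 -50.2 142. ]
carriage_grip s 0.76 [258.9 219. ] at z [465.  -43.1 142. ]
  tri [461.1 -49.9 150.4] [1.8, 1.8]
screw_grip t 0.58 [303.4 203.9] at z [574.3 -38.8 150. ]
screw_grip s 0.62 [294.2 203.5] at z [575.9 -40.9 150. ]
  tri [575.6 -39.2 147.9] [1.1, 1.1]
carriage_index t 0.64 [301.5 159.4] at z [731.8 -38.3  67. ]
carriage_index s 0.85 [339.2 203.5] at z [730.1 -41.2  67. ]
  tri [732.4 -38.4  62.6] [0.3, 0.3]
flag t 0.42 [301.1 163.2] at z [724.4 -37.7  42. ]
flag s 0.58 [330.6 207.4] at z [709.8 -27.   42. ]
  tri [714.2 -34.8  51.8] [8.4, 8.4]
top [294 156   6   8  31] [296.6 159.2] z52 [735.9 -22.8  52. ] z160 [712.2 -19.9 160. ]
crop origin 272 130 x5
side [337 200   5   4  10] [339.2 201.1] z52 [741.5 -23.   52. ] z160 [692.  -94.3 160. ]
crop origin 295 182 x5
```

View pics/r1.png

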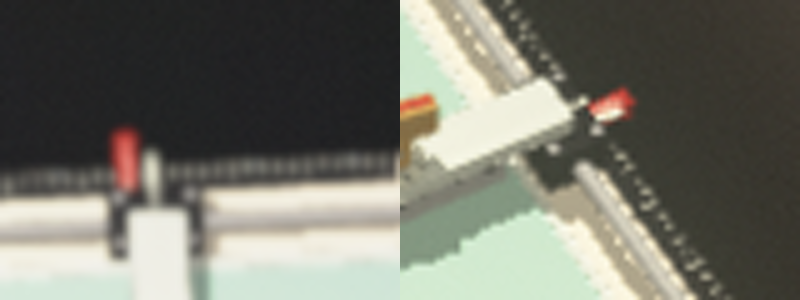

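The top crop shows the red marker centred at column 297 and the pointer at about 302.4, so roughly 18 mm remains. In the side crop the pointer passes in front of the marker.

>>> step_arm:
  plan: [0,0.5,0,0,0,0,0,0.6,0,0,0,0,0,0.5,0,0,0,0,0,0.2,0,0,0,0,0,0,0,0,0,0]

```text
time_s: 7.82
ee_pos: [460.3, -31.7, 144.9]
ee_rot: [180.0, -0.0, -177.8]
force: [-2.2, -0.8, 0.5]
gripper_width: 15.8
gripper_force: 20.0
```

>>> step_arm:
  plan: [0,0,0,0,0,0,0,0,0,0,0,0,0,0,0,0,0,0,0,0,0,0,0,0,0,0,0,0,0,0]
  hand: 6

```text
time_s: 8.23
ee_pos: [460.8, -32.3, 145.0]
ee_rot: [180.0, 0.0, -177.9]
force: [-0.5, 0.3, 0.5]
gripper_width: 46.8
gripper_force: 0.0
```

>>> step_arm:
  plan: [0,0,-3.5,0,0,0,0,0,-3.5,0,0,0,0,0,-3.5,0,0,0,-3.8,0,0,0,0,0,-3.8,0,0,0,0,0]

```text
time_s: 8.65
ee_pos: [537.8, -29.7, 253.8]
ee_rot: [-180.0, 0.4, -177.9]
force: [0.2, -0.8, -0.1]
gripper_width: 60.4
gripper_force: 0.0
```

>>> step_arm:
  plan: [-3.8,0,0,0,0,0,-3.8,0,0,0,0,0,-3.8,0,0,0,0,0,-3.8,0,0,0,0,0,-3.8,0,0,0,0,0]

```text
time_s: 9.07
ee_pos: [728.0, -22.4, 249.6]
ee_rot: [180.0, -0.0, -177.9]
force: [-0.1, 0.3, 0.9]
gripper_width: 60.4
gripper_force: 0.0
```

>>> step_arm:
  plan: [-2.4,0,0,0,0,0,0,0,0,0,0,0,0,0,0,0,0,0]

```text
time_s: 9.32
ee_pos: [750.9, -21.5, 247.9]
ee_rot: [180.0, -0.1, -177.9]
force: [-0.8, -0.5, 0.1]
gripper_width: 60.4
gripper_force: 0.0
```

```bash
python3 w.py w4.png
```

```text
9.47 [749.3 -21.7 250.4] [ 180.    -0.  -177.9] F [-0.3  0.5  0.1] 60.0202772257515
carriage_grip s 0.91 [254.2 217.6] at z [454.9 -33.  142. ]
screw_grip s 0.62 [290.8 200.7] at z [571.5 -27.6 150. ]
carriage_index w 0.91 [278.9 176.7] at z [732.7 -26.   67. ]
carriage_index s 0.87 [338.1 199. ] at z [735.6 -24.2  67. ]
  tri [733.  -26.4  70.7] [0.9, 0.9]
flag w 0.61 [280.5 167.3] at z [726.2 -24.8  42. ]
flag t 0.69 [433.5 262.2] at z [ 391.6 -462.5   42. ]
flag s 0.42 [332.  205.1] at z [718.  -20.9  42. ]
  tri [ 534.4 -209.6  493.8] [231.8, 184.2, 90.5]
```

View pics/w4.png

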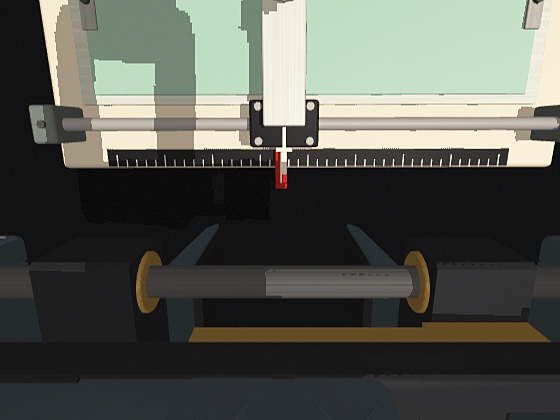

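The wrist picture shows the pointer at column ~284 over the red marker at ~281. I'll measure both finely.

Run:
```python
from h import *
np.set_printoptions(precision=1,suppress=True)
p=viewer.grab_frame('wrist');im=p['img'].astype(int)
m=(im[...,0]>90)&(im[...,0]>1.8*im[...,1])
for r in range(122,192,3):
    c=np.where(m[r,260:300])[0]+260
    w=np.where(im[r,275:295].min(1)>150)[0]+275
    print(r,'red',(c.min(),c.max()) if len(c) else '','white',(w.min(),w.max()) if len(w) else '')
cv2.imwrite('pics/w5.png',cv2.resize(p['img'][120:195,230:330],(800,600),interpolation=cv2.INTER_NEAREST)[:,:,::-1])
```

```text
122 red  white (np.int64(275), np.int64(294))
125 red  white (np.int64(275), np.int64(294))
128 red  white (np.int64(283), np.int64(285))
131 red  white (np.int64(283), np.int64(285))
134 red  white (np.int64(283), np.int64(285))
137 red  white (np.int64(282), np.int64(285))
140 red  white (np.int64(282), np.int64(285))
143 red  white (np.int64(283), np.int64(285))
146 red  white (np.int64(283), np.int64(285))
149 red  white (np.int64(276), np.int64(291))
152 red (np.int64(275), np.int64(279)) white (np.int64(281), np.int64(286))
155 red (np.int64(275), np.int64(279)) white (np.int64(281), np.int64(286))
158 red (np.int64(275), np.int64(279)) white (np.int64(281), np.int64(286))
161 red (np.int64(276), np.int64(279)) white (np.int64(281), np.int64(289))
164 red (np.int64(276), np.int64(279)) white (np.int64(288), np.int64(289))
167 red (np.int64(276), np.int64(279)) white 
170 red (np.int64(276), np.int64(279)) white (np.int64(281), np.int64(281))
173 red (np.int64(276), np.int64(279)) white (np.int64(281), np.int64(281))
176 red (np.int64(276), np.int64(286)) white (np.int64(281), np.int64(281))
179 red (np.int64(276), np.int64(286)) white (np.int64(281), np.int64(281))
182 red (np.int64(276), np.int64(286)) white 
185 red (np.int64(276), np.int64(286)) white 
188 red (np.int64(283), np.int64(285)) white 
191 red  white
```

View pics/w5.png

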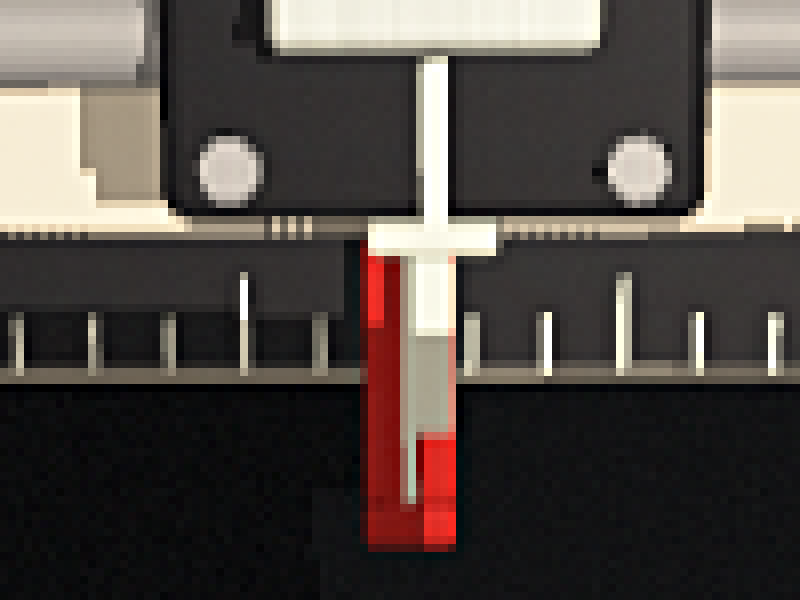

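The pointer sits at column 284.0 and the marker's centre line at 281, with marker edges at 275.3 and 286.9. I'll convert the offset to the coater's y axis.

Run:
```python
from h import *
np.set_printoptions(precision=2,suppress=True)
p=viewer.grab_frame('wrist')
P=atz(p,(284,172.5),67);B=atz(p,(283.7,140),67);F=atz(p,(281.1,180),57);Fb=atz(p,(281,186),57)
# scale ticks direction -> coater yaw: rail edge / bed edge lines in the image
im=p['img'].astype(int);g=im.sum(2)
L=[]
for u in list(range(110,240,5))+list(range(330,480,5)):
    col=g[90:104,u].astype(float);  L.append((u,168-8+np.argmin(np.diff(g[160:176,u].astype(float)))+.5))
L=np.array(L);a=np.polyfit(*L.T,1);r=L[:,1]-np.polyval(a,L[:,0]);k=abs(r)<1.5;a=np.polyfit(*L[k].T,1)
d=atz(p,(480,np.polyval(a,480)),42)-atz(p,(110,np.polyval(a,110)),42);yaw=np.arctan2(d[1],d[0])-np.pi/2
print('coater yaw deg',np.degrees(yaw),k.sum(),p['cx'])
ey=np.array([-np.sin(yaw),np.cos(yaw),0])
print(P,B,F,'pointer ahead of flag (mm, coater y)',(P-F)@ey,(P-Fb)@ey)
from mv import plan
g=np.array([460.6,-31.7,145]); plan(*(g-3*ey),np.degrees(yaw)+180)
print('screw guess',g+110*np.array([np.cos(yaw),np.sin(yaw),0]))
```

```text
coater yaw deg 2.2985784727291096 56 282.47810097579816
[728.43 -21.22  67.  ] [696.77 -22.72  67.  ] [737.61 -23.82  57.  ] pointer ahead of flag (mm, coater y) 2.970245690969861 3.097905632463489
t 10.17 pose [750.3 -21.6 249.9] [ 180.    -0.  -177.9] dist [-289.6  -13.1 -104.9] tool shift cm [28.99 -0.24 10.49] rotvec [ 0. -0. -0.]
screw guess [570.51 -27.29 145.  ]
```

>>> step_arm:
  plan: [3.62,0,0,0,0,0,3.62,0,0,0,0,0,3.62,0,0,0,0,0,3.62,0,0,0,0,0,3.62,0,0,0,0,0]

```text
time_s: 10.58
ee_pos: [567.6, -28.3, 249.7]
ee_rot: [180.0, -0.0, -177.9]
force: [0.4, -0.1, 0.6]
gripper_width: 60.2
gripper_force: 0.0
```

>>> step_arm:
  plan: [3.62,0,0,0,0,0,3.62,0,0,0,0,0,3.62,0,0,0,0,0,0,0,0,0,0,0,0,0,0,0,0,0]

```text
time_s: 11.0
ee_pos: [459.6, -32.4, 250.6]
ee_rot: [-180.0, 0.1, -177.9]
force: [0.5, 0.4, 0.7]
gripper_width: 60.2
gripper_force: 0.0
```

>>> step_arm:
  plan: [0,0,2.6,0,0,0,0,0,2.6,0,0,0,0,0,2.6,0,0,0,0,0,2.6,0,0,0,0,0,0,0,0,0]

```text
time_s: 11.42
ee_pos: [459.2, -32.0, 141.8]
ee_rot: [179.9, -0.5, -177.9]
force: [-1.1, -0.5, 0.2]
gripper_width: 59.8
gripper_force: 0.0
```

>>> step_arm:
  plan: [0,0,0,0,0,0,0,0,0,0,0,0,0,0,0,0,0,0,0,0,0,0,0,0,0,0,0,0,0,0]
  hand: 0.5

```text
time_s: 11.83
ee_pos: [461.8, -32.4, 147.1]
ee_rot: [-180.0, 0.1, -177.9]
force: [0.1, 0.4, -0.1]
gripper_width: 29.3
gripper_force: 0.0
```

>>> step_arm:
  plan: [0,0,0,0,0,0,0,0,0,0,0,0,0,0,0,0,0,0,0,0,0,0,0,0]

```text
time_s: 12.17
ee_pos: [461.1, -32.2, 146.4]
ee_rot: [180.0, 0.1, -177.8]
force: [-0.9, 2.2, 3.9]
gripper_width: 16.1
gripper_force: 20.0
```

>>> step_arm:
  plan: [0,-0.15,0,0,0,0,0,-0.15,0,0,0,0,0,0,0,0,0,0,0,0,0,0,0,0]

```text
time_s: 12.5
ee_pos: [461.3, -35.3, 146.4]
ee_rot: [180.0, 0.0, -177.9]
force: [-0.8, 1.7, 5.0]
gripper_width: 15.6
gripper_force: 20.0
```

>>> step_arm:
  plan: [0,0,0,0,0,0,0,0,0,0,0,0,0,0,0,0,0,0,0,0,0,0,0,0,0,0,0,0,0,0]
  hand: 6

```text
time_s: 12.92
ee_pos: [460.9, -35.5, 145.7]
ee_rot: [-180.0, -0.0, -177.9]
force: [0.2, -0.6, -0.3]
gripper_width: 46.2
gripper_force: 0.0
```

>>> step_arm:
  plan: [0,0,-3.5,0,0,0,0,0,-3.5,0,0,0,0,0,-3.5,0,0,0,-3.6,0,0,0,0,0,-3.6,0,0,0,0,0]

```text
time_s: 13.33
ee_pos: [534.2, -32.9, 254.6]
ee_rot: [-179.9, 0.4, -177.9]
force: [-0.2, -0.5, 0.3]
gripper_width: 59.7
gripper_force: 0.0
```

>>> step_arm:
  plan: [-3.6,0,0,0,0,0,-3.6,0,0,0,0,0,-3.6,0,0,0,0,0,-3.6,0,0,0,0,0,-3.6,0,0,0,0,0]

```text
time_s: 13.75
ee_pos: [714.4, -26.0, 250.4]
ee_rot: [180.0, -0.0, -177.9]
force: [0.4, -0.0, 0.6]
gripper_width: 60.1
gripper_force: 0.0
```

>>> step_arm:
  plan: [-3.6,0,0,0,0,0,0,0,0,0,0,0,0,0,0,0,0,0]

```text
time_s: 14.0
ee_pos: [749.8, -24.6, 247.8]
ee_rot: [180.0, -0.2, -177.9]
force: [0.0, -0.7, -0.7]
gripper_width: 59.9
gripper_force: 0.0
```

```bash
cat > mk.py <<'E'
from h import *
p=viewer.grab_frame('wrist');im=p['img'].astype(int)
m=((im[...,0]>80)&(im[...,0]>1.8*im[...,1]))
rr,cc=np.where(m[120:230,230:330]);rr+=120;cc+=230
red=(np.percentile(cc,1)+np.percentile(cc,99))/2; rb=rr.max()
W=[]
for r in range(rb-55,rb-40):
    w=np.where(im[r,265:300].min(1)>150)[0]+265
    if 1<len(w)<6: W.append(w.mean())
wc=np.median(W) if W else np.nan
y=np.radians(2.2);ey=np.array([-np.sin(y),np.cos(y),0])
F=atz(p,(red,rb-8),57)
print('red',red,rb,'white',wc,len(W),'ahead',((atz(p,(wc,rb-47),67)-F)@ey).round(2), sensors.state()['ee_pos'].round(1))
cv2.imwrite('pics/mk.png',cv2.resize(p['img'][rb-70:rb+5,230:330],(800,600),interpolation=cv2.INTER_NEAREST)[:,:,::-1])
E
python3 mk.py
```

```text
red 283.5 189 white 283.0 15 ahead -0.49 [748.7 -24.7 249.2]
```

View pics/mk.png

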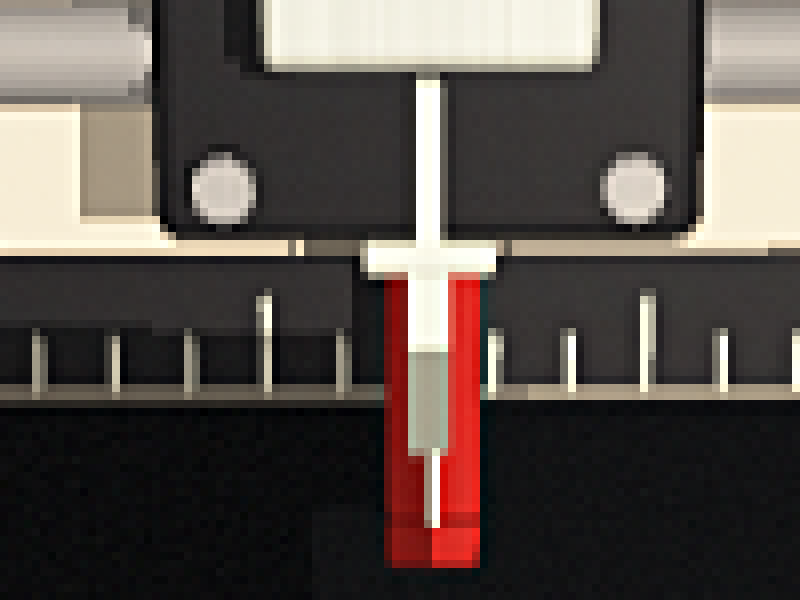

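The pointer is centred on the marker (marker line at zoom column 432, pointer at 428, about 0.4 mm off). Next I'll look down on the thumbscrew.

>>> step_arm:
  plan: [3.6,0,0,0,0,0,3.6,0,0,0,0,0,3.6,0,0,0,0,0,0,0,0,0,0,0,0,0,0,0,0,0]

```text
time_s: 14.47
ee_pos: [637.6, -28.8, 252.6]
ee_rot: [-180.0, 0.0, -177.9]
force: [0.2, -0.3, 0.3]
gripper_width: 59.8
gripper_force: 0.0
```

```bash
python3 w.py w6.png
python3 - <<'E'
import cv2
a=cv2.imread('pics/w6.png');cv2.imwrite('pics/w6c.png',cv2.resize(a[60:240,160:400],(800,600)))
E
```

```text
14.62 [641.5 -28.8 252.2] [-180.     0.2 -177.9] F [ 1.1 -0.4  0. ] 60.03758257271962
carriage_grip s 0.6 [257.1 218.2] at z [461.5 -38.4 142. ]
screw_grip w 0.88 [283.3 133.9] at z [576.6 -30.7 150. ]
screw_grip t 0.56 [300.3 206.2] at z [567.3 -29.1 150. ]
screw_grip s 0.62 [289.9 200.7] at z [569.2 -26.5 150. ]
  tri [570.8 -29.2 151.4] [5.9, 3.6, 2.7]
carriage_index s 0.78 [337.8 199.2] at z [734.4 -24.5  67. ]
flag w 0.36 [281.4 263.2] at z [724.1 -27.2  42. ]
flag s 0.67 [286.  223.9] at z [557.2 -25.5  42. ]
  tri [613.4 -40.6 112.9] [75.8, 75.8]
```

View pics/w6c.png

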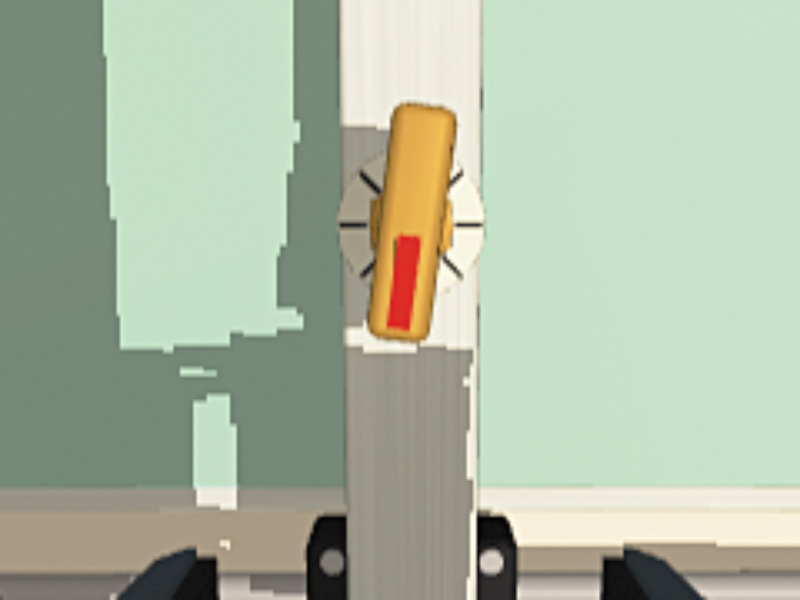

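The wing lies at crop (412,221), running from (424,103) to (400,340). Its red half points away from the robot, tilted slightly to -y.

Run:
```python
from h import *
from mv import plan
p=viewer.grab_frame('wrist')
f=lambda u,v:atz(p,(160+u*.3,60+v*.3),160)
im=p['img'];hsv=cv2.cvtColor(im,cv2.COLOR_RGB2HSV)
m=((hsv[...,0]<25)&(hsv[...,1]>140)&(hsv[...,2]>120)).astype(np.uint8);m[:60]=0;m[190:]=0;m[:,:240]=0;m[:,330:]=0
c=max(cv2.findContours(m,0,1)[0],key=cv2.contourArea);r=cv2.minAreaRect(c);b=cv2.boxPoints(r);print(r)
b=b[np.argsort(b[:,1])];a,e=atz(p,b[:2].mean(0),160),atz(p,b[2:].mean(0),160);d=e-a
print('len',np.linalg.norm(d),'ctr',(a+e)/2,'red dir world deg',np.degrees(np.arctan2(d[1],d[0])))
a,e=f(424,103),f(400,340);d=e-a;print('hand: len',np.linalg.norm(d),'ctr',(a+e)/2,np.degrees(np.arctan2(d[1],d[0])))
plan(*((a+e)/2)[:2],250,180+np.degrees(np.arctan2(d[1],d[0])))
```

```text
((283.034423828125, 121.5011978149414), (24.158056259155273, 71.23352813720703), 1.9749339818954468)
len 48.27106350487684 ctr [571.72381568 -31.09869153 160.        ] red dir world deg 0.1147445168670541
hand: len 48.76327734152179 ctr [575.07550711 -30.61557248 160.        ] -3.7746290430500298
t 15.27 pose [640.9 -28.7 250.9] [ 180.    -0.  -177.9] dist [-65.9  -1.9  -0.9] tool shift cm [6.59 0.05 0.09] rotvec [ 0.    -0.     0.103]
```

>>> step_arm:
  plan: [3.4,0.01,0,0,0,0,3.44,0.01,0,0,0,0.103,0,0,0,0,0,0]
  hand: 4

```text
time_s: 15.52
ee_pos: [565.9, -30.9, 250.2]
ee_rot: [-180.0, -0.5, 176.0]
force: [-0.5, -0.1, 0.0]
gripper_width: 42.7
gripper_force: 0.0
```

>>> step_arm:
  plan: [0,0,2.5,0,0,0,0,0,2.5,0,0,0,0,0,2.5,0,0,0,0,0,2.5,0,0,0,0,0,0.1,0,0,0]

```text
time_s: 15.93
ee_pos: [569.7, -30.8, 145.6]
ee_rot: [180.0, -0.5, 176.3]
force: [-1.8, -0.6, -0.6]
gripper_width: 39.8
gripper_force: 0.0
```

>>> step_arm:
  plan: [0,0,0,0,0,0,0,0,0,0,0,0,0,0,0,0,0,0]

```text
time_s: 16.18
ee_pos: [574.0, -31.1, 151.9]
ee_rot: [180.0, 0.2, 176.2]
force: [0.8, -0.0, 1.0]
gripper_width: 40.1
gripper_force: 0.0
```

>>> step_arm:
  plan: [0,0,0,0,0,0,0,0,0,0,0,0,0,0,0,0,0,0,0,0,0,0,0,0,0,0,0,0,0,0]
  hand: 0.5
  newtons: 20

```text
time_s: 16.6
ee_pos: [572.7, -31.0, 150.4]
ee_rot: [180.0, 0.0, 176.2]
force: [-0.2, -0.4, 1.9]
gripper_width: 13.6
gripper_force: 20.0
```

```bash
cat > st.py <<'E'
from h import *
np.set_printoptions(precision=2,suppress=True)
s=sensors.state()
for k in('time_s','qpos','ee_pos','ee_rot','force','torque','gripper_width','gripper_force'): print(k,s[k])
E
python3 st.py
```

```text
time_s 16.6
qpos [ -4.25  21.54  96.58   0.01  61.85 -90.48]
ee_pos [572.67 -30.98 150.36]
ee_rot [179.99   0.04 176.23]
force [-0.2  -0.42  1.86]
torque [ 0.02  0.01 -0.03]
gripper_width 13.622852433913394
gripper_force 19.994079172611237
```

>>> step_arm:
  plan: [0,0,0,0,0,0.1,0,0,0,0,0,0.1,0,0,0,0,0,0.1,0,0,0,0,0,0.1,0,0,0,0,0,0.1]

```text
time_s: 17.02
ee_pos: [572.6, -31.4, 150.3]
ee_rot: [-180.0, 0.0, 147.3]
force: [-0.1, -1.2, 2.0]
gripper_width: 13.6
gripper_force: 20.0
```

>>> step_arm:
  plan: [0,0,0,0,0,0.1,0,0,0,0,0,0.1,0,0,0,0,0,0.1,0,0,0,0,0,0.1,0,0,0,0,0,0.1]

```text
time_s: 17.43
ee_pos: [572.2, -31.7, 150.3]
ee_rot: [-179.9, 0.1, 118.7]
force: [-2.3, -2.4, 2.7]
gripper_width: 14.4
gripper_force: 20.0
```

>>> step_arm:
  plan: [0,0,0,0,0,0.1,0,0,0,0,0,0.1,0,0,0,0,0,0.1,0,0,0,0,0,0.1,0,0,0,0,0,0.1]

```text
time_s: 17.85
ee_pos: [571.7, -31.9, 150.3]
ee_rot: [-179.9, 0.1, 90.0]
force: [-3.0, -1.6, 3.8]
gripper_width: 14.1
gripper_force: 20.0
```

>>> step_arm:
  plan: [0,0,0,0,0,0,0,0,0,0,0,0]

```text
time_s: 18.02
ee_pos: [571.8, -31.8, 150.3]
ee_rot: [-179.9, 0.1, 90.4]
force: [-3.7, -3.2, 5.8]
gripper_width: 14.2
gripper_force: 20.0
```

```bash
python3 st.py
```

```text
time_s 18.0167
qpos [-4.29 21.52 96.61 -0.09 61.95 -4.68]
ee_pos [571.75 -31.76 150.34]
ee_rot [-179.91    0.07   90.44]
force [-3.67 -3.2   5.82]
torque [-0.68  0.76 -0.07]
gripper_width 14.229783535764012
gripper_force 19.99320924282074
```

>>> step_arm:
  plan: [0,-0.1,0,0,0,0.1,0,0,0,0,0,0.1,0,0,0,0,0,0.1,0,0,0,0,0,0.1,0,0,0,0,0,0.1]
  newtons: 30

```text
time_s: 18.43
ee_pos: [571.3, -31.5, 150.3]
ee_rot: [180.0, 0.1, 61.5]
force: [-3.3, -2.1, 4.8]
gripper_width: 14.1
gripper_force: 30.0
```

>>> step_arm:
  plan: [0,0,0,0,0,0.1,0,0,0,0,0,0.1,0,0,0,0,0,0.1,0,0,0,0,0,0.1,0,0,0,0,0,0.1]

```text
time_s: 18.85
ee_pos: [570.9, -31.2, 150.3]
ee_rot: [-180.0, 0.1, 32.9]
force: [-4.0, -2.1, 5.7]
gripper_width: 13.7
gripper_force: 30.0
```

>>> step_arm:
  plan: [0,0,0,0,0,0.1,0,0,0,0,0,0.1,0,0,0,0,0,0.1,0,0,0,0,0,0.05,0,0,0,0,0,0]

```text
time_s: 19.27
ee_pos: [570.7, -30.9, 150.3]
ee_rot: [-180.0, 0.1, 13.0]
force: [-5.1, -0.8, 6.7]
gripper_width: 13.7
gripper_force: 30.0
```

```bash
python3 st.py
```

```text
time_s 19.2667
qpos [-4.26 21.44 96.75  0.01 61.9  72.76]
ee_pos [570.74 -30.91 150.31]
ee_rot [-179.97    0.08   12.98]
force [-5.11 -0.78  6.69]
torque [-0.31  0.9  -0.1 ]
gripper_width 13.717155730162432
gripper_force 29.99393731355667
```

>>> step_arm:
  plan: [0,0,0,0,0,0.03,0,0,0,0,0,0.03,0,0,0,0,0,0.03,0,0,0,0,0,0.02,0,0,0,0,0,0]

```text
time_s: 19.68
ee_pos: [570.7, -30.8, 150.3]
ee_rot: [-180.0, 0.1, 6.7]
force: [-3.8, -0.9, 6.2]
gripper_width: 14.1
gripper_force: 30.0
```

```bash
python3 st.py | grep -E "rot|torq|qpos|width"
```

```text
qpos [-4.25 21.44 96.75  0.02 61.91 79.  ]
ee_rot [-179.96    0.09    6.74]
torque [-0.31  0.92  0.03]
gripper_width 14.119241049452295
```

>>> step_arm:
  plan: [0,0,0,0,0,0.02,0,0,0,0,0,0.01,0,0,0,0,0,0]

```text
time_s: 19.93
ee_pos: [570.7, -30.8, 150.3]
ee_rot: [-180.0, 0.1, 5.0]
force: [-4.1, -1.1, 5.6]
gripper_width: 13.8
gripper_force: 30.0
```

```bash
python3 st.py | grep -E "rot|torq|qpos|width"
```

```text
qpos [-4.25 21.44 96.75  0.02 61.91 80.7 ]
ee_rot [-179.96    0.09    5.04]
torque [-0.24  0.87 -0.01]
gripper_width 13.772441511529488
```

>>> step_arm:
  plan: [0,0,0,0,0,0.01,0,0,0,0,0,0.01,0,0,0,0,0,0]

```text
time_s: 20.18
ee_pos: [570.7, -30.8, 150.3]
ee_rot: [-180.0, 0.1, 3.9]
force: [-3.8, -1.2, 5.3]
gripper_width: 14.4
gripper_force: 30.0
```

```bash
python3 st.py | grep -E "rot|torq|qpos|width"
```

```text
qpos [-4.25 21.44 96.75  0.03 61.91 81.84]
ee_rot [-179.96    0.09    3.89]
torque [-0.3   0.93 -0.05]
gripper_width 14.440599516362393
```

>>> step_arm:
  plan: [0,0,0,0,0,0.01,0,0,0,0,0,0.01,0,0,0,0,0,0]

```text
time_s: 20.43
ee_pos: [570.7, -30.8, 150.3]
ee_rot: [-180.0, 0.1, 2.7]
force: [-3.7, -0.8, 5.8]
gripper_width: 14.0
gripper_force: 30.0
```

```bash
python3 st.py | grep -E "rot|torq|qpos|width"
```

```text
qpos [-4.25 21.44 96.74  0.03 61.91 82.99]
ee_rot [-179.97    0.09    2.75]
torque [-0.27  0.84 -0.09]
gripper_width 13.964972202159409
```

>>> step_arm:
  plan: [0,0,0,0,0,0.01,0,0,0,0,0,0]

```text
time_s: 20.6
ee_pos: [570.7, -30.7, 150.3]
ee_rot: [-180.0, 0.1, 2.2]
force: [-4.4, -0.6, 5.7]
gripper_width: 14.0
gripper_force: 30.0
```

```bash
python3 st.py | grep -E "rot|torq|qpos|width"
```

```text
qpos [-4.25 21.44 96.75  0.02 61.91 83.54]
ee_rot [-179.97    0.09    2.2 ]
torque [-0.14  0.92  0.08]
gripper_width 13.956871633904981
```

>>> step_arm:
  plan: [0,0,0,0,0,0.01,0,0,0,0,0,0]

```text
time_s: 20.77
ee_pos: [570.7, -30.7, 150.3]
ee_rot: [-180.0, 0.1, 1.7]
force: [-4.1, -1.1, 5.9]
gripper_width: 14.2
gripper_force: 30.0
```

```bash
python3 st.py | grep -E "rot|torq|qpos|width"
```

```text
qpos [-4.24 21.44 96.74  0.01 61.91 84.05]
ee_rot [-179.99    0.09    1.71]
torque [-0.15  0.93  0.58]
gripper_width 14.162695873222065
```

>>> step_arm:
  plan: [0,0,0,0,0,0.005,0,0,0,0,0,0]

```text
time_s: 20.93
ee_pos: [570.7, -30.7, 150.3]
ee_rot: [-180.0, 0.1, 1.5]
force: [-4.1, -0.5, 4.6]
gripper_width: 13.9
gripper_force: 30.1
```

```bash
python3 st.py | grep -E "rot|torq|qpos|width"
```

```text
qpos [-4.23 21.44 96.75 -0.   61.91 84.3 ]
ee_rot [-179.99    0.1     1.47]
torque [-0.15  0.86  0.73]
gripper_width 13.935023563416506
```

>>> step_arm:
  plan: [0,0,0,0,0,-0.1,0,0,0,0,0,-0.1,0,0,0,0,0,-0.1,0,0,0,0,0,-0.1,0,0,0,0,0,-0.1]

```text
time_s: 21.35
ee_pos: [570.9, -31.2, 150.3]
ee_rot: [-180.0, 0.1, 30.3]
force: [-3.9, -2.7, 5.5]
gripper_width: 13.7
gripper_force: 30.0
```

>>> step_arm:
  plan: [0,0,0,0,0,-0.1,0,0,0,0,0,-0.1,0,0,0,0,0,-0.1,0,0,0,0,0,-0.1,0,0,0,0,0,-0.1]

```text
time_s: 21.77
ee_pos: [571.2, -31.5, 150.3]
ee_rot: [-180.0, 0.1, 58.9]
force: [-3.3, -2.7, 4.5]
gripper_width: 13.8
gripper_force: 30.0
```

>>> step_arm:
  plan: [0,0,0,0,0,-0.1,0,0,0,0,0,-0.1,0,0,0,0,0,-0.1,0,0,0,0,0,-0.1,0,0,0,0,0,-0.08]

```text
time_s: 22.18
ee_pos: [571.6, -31.6, 150.3]
ee_rot: [180.0, 0.1, 86.4]
force: [-2.1, -3.2, 4.2]
gripper_width: 13.9
gripper_force: 30.0
```

>>> step_arm:
  plan: [0,0,0,0,0,-0.08,0,0,0,0,0,-0.01,0,0,0,0,0,0,0,0,0,0,0,0]

```text
time_s: 22.52
ee_pos: [571.7, -31.3, 150.3]
ee_rot: [180.0, 0.0, 91.1]
force: [-1.9, -2.9, 5.7]
gripper_width: 13.9
gripper_force: 30.0
```

```bash
python3 st.py; python3 red.py r2.png; python3 w.py w7.png | grep -E "index|flag|screw|tri"
```

```text
time_s 22.5167
qpos [-4.27 21.46 96.71 -0.03 61.8  -5.37]
ee_pos [571.7  -31.28 150.32]
ee_rot [179.97   0.03  91.12]
force [-1.89 -2.91  5.68]
torque [-0.73  0.5   0.08]
gripper_width 13.93321434213556
gripper_force 29.99792218208313
top [294 156   6   6  17] [296.5 157.9] z52 [740.4 -22.5  52. ] z160 [716.5 -19.6 160. ]
crop origin 272 130 x5
side [334 200   8   7  26] [337.9 203. ] z52 [734.3 -27.8  52. ] z160 [685.3 -98.6 160. ]
crop origin 295 182 x5
  tri [459.5 -29.6 145. ] [5.3, 5.3]
screw_grip w 0.89 [284.5 266.5] at z [572.8 -31.5 150. ]
screw_grip t 0.65 [427.2 205.3] at z [ 565.1 -419.2  150. ]
screw_grip s 0.5 [192.1 150.8] at z [377.8 282.8 150. ]
  tri [467.9 -93.2 487.2] [215.3, 224.5, 153.5]
carriage_index w 0.97 [498.1 219.5] at z [728.6 -27.6  67. ]
carriage_index t 0.53 [297.9 156.5] at z [741.6 -26.7  67. ]
carriage_index s 0.95 [335.2 199.6] at z [726.3 -22.5  67. ]
  tri [732.1 -25.6  67.6] [4.0, 9.2, 6.6]
flag w 0.71 [473.7 207.8] at z [724.  -24.9  42. ]
flag t 0.42 [297.9 165.1] at z [718.1 -26.9  42. ]
flag s 0.49 [329.2 204.9] at z [710.5 -16.5  42. ]
  tri [712.6 -23.8  54.1] [4.3, 4.1, 6.8]
```

View pics/r2.png

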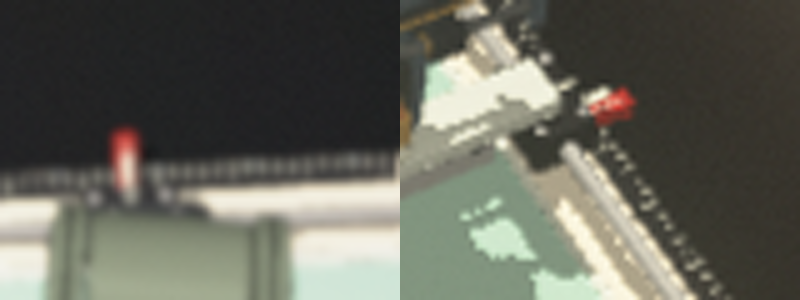

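The top crop shows the pointer over the marker at columns 296.5 to 298. The wrist camera now sees both from the side, so I'll apply the last small turn and measure there.

>>> step_arm:
  plan: [0,0,0,0,0,-0.015,0,0,0,0,0,0,0,0,0,0,0,0]

```text
time_s: 23.62
ee_pos: [571.7, -31.2, 150.3]
ee_rot: [180.0, 0.0, 92.0]
force: [-1.6, -2.9, 4.8]
gripper_width: 13.6
gripper_force: 30.0
```

```bash
python3 st.py | grep -E "ee_|force|torq"
python3 - <<'E'
from h import *
p=viewer.grab_frame('wrist')
cv2.imwrite('pics/w8.png',cv2.resize(p['img'][182:257,440:540],(800,600),interpolation=cv2.INTER_NEAREST)[:,:,::-1])
E
```

```text
ee_pos [571.73 -31.2  150.32]
ee_rot [179.97   0.02  91.98]
force [-1.64 -2.93  4.84]
torque [-0.71  0.43  0.05]
gripper_force 29.998045563697815
```

View pics/w8.png

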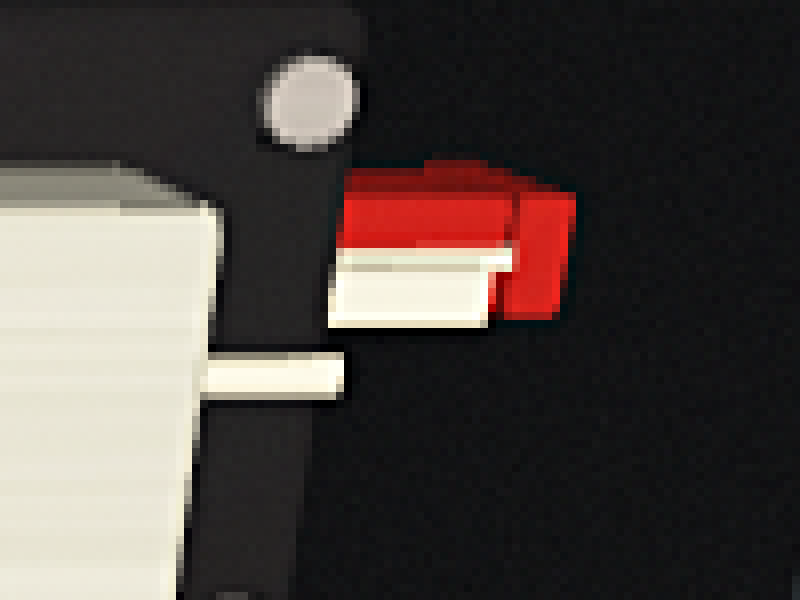

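The pointer tip is at zoom (488,298) and the marker's top centre line at (500,258).

Run:
```python
from h import *
p=viewer.grab_frame('wrist')
f=lambda u,v,z:atz(p,(440+u/8,182+v/8),z)
y=np.radians(2.15);ey=np.array([-np.sin(y),np.cos(y),0])
P=f(488,300,67);F=f(508,258,57);e1=f(540,193,57);e2=f(540,320,57)
print(p['position'],P,F,'ahead',(P-F)@ey,'flag width',(e2-e1)@ey,'flag-mid ahead',(P-(e1+e2)/2)@ey,'F for tops 55/59',[(P-f(508,258,z))@ey for z in(55,59)],[ (f(488,300,z)-F)@ey for z in (66,68)])
```

```text
[569.40178404  35.98383455 306.40185677] [730.59924766 -25.0863944   67.        ] [738.44294131 -23.48670418  57.        ] ahead -1.304301861331458 flag width -12.383422086565446 flag-mid ahead -1.4053286817984403 F for tops 55/59 [np.float64(-0.7768768922057595), np.float64(-1.831726830457175)] [np.float64(-1.584477988909472), np.float64(-1.024125733753441)]
```

>>> step_arm:
  plan: [0.05,0,0,0,0,0,0.05,0,0,0,0,0,0,0,0,0,0,0,0,0,0,0,0,0]

```text
time_s: 24.05
ee_pos: [571.7, -30.1, 150.3]
ee_rot: [180.0, 0.0, 92.0]
force: [-2.5, -2.8, 5.0]
gripper_width: 13.8
gripper_force: 30.0
```

```bash
python3 st.py | grep -E "ee_|force|torq|time"
python3 - <<'E'
from h import *
p=viewer.grab_frame('wrist');im=p['img'].astype(int)
y=np.radians(2.15);ey=np.array([-np.sin(y),np.cos(y),0])
for c in(484,490,496,499,503,506,508):
    col=im[195:235,c]; print(c,''.join('W' if x.min()>130 else 'R' if x[0]>150 and x[0]>2*x[1] else 'r' if x[0]>60 and x[0]>2*x[1] else '.' for x in col))
E
```

```text
time_s 24.05
ee_pos [571.67 -30.12 150.3 ]
ee_rot [179.97   0.02  91.98]
force [-2.49 -2.83  5.01]
torque [-0.66  0.51  0.02]
gripper_force 29.997759461402893
484 .........rrrrRRRRRR.WWWWWWWW............
490 .........rrrrRRRRRR.WWWWWWWW............
496 ........rrrrrRRRRRR.WWWWWWWW............
499 ........rrrrrRRRRRR.WWWWWWWW............
503 ..........rrrRRRrrrWWW.RRRRR............
506 ...........rrRRRRRRRRRRRRRRR............
508 ...........rrRRRRRRRRRRRRRRR............
```

The pointer is now within about 0.3 mm of the marker, and the screw is 90° back from its seat and still gripped. I'll hand it in.

```bash
python3 -c "
from workcell import env
print(env.job_done())"
```

```text
the job is handed in; nothing more can be done
None
```

I've handed the job in: the pointer is on the red marker to within about 0.5 mm. The blade was seated gently (about 0.7 N m), the thumbscrew was backed off a quarter turn (about 90°) and is still gripped, and I didn't touch the beaker, bottle, jar or slide box.

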